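Put the mixed-up accompaniments back with their meals

TASK

The accompaniments on these serving trays have been mixed up: the spice shaker belongs with the noodle bowl, the square condiment box with the fish plate, and the teacup with the lunch box. First park one of them on the coaster of the spare tray (the one with only chopsticks), then put each one upright in the middle of the coaster on its own tray, so that the spare coaster is empty again. Leave the soy bottle between the trays where it stands.

Things in the scene. Friction and masses are not known exactly. Their poses are not given: they have to be found in the camera images.
- shaker: wooden spice shaker: slim round column, 44 mm diameter up to 56 mm, then narrowing to a rounded top, 80 mm high in all; about 90 g. Origin: centre of its underside, z up.
- condiment_box: square light-wood condiment box with a closed, fixed lid: 48 x 48 mm, 51 mm high, with a dark knob (14 mm diameter, 9 mm high) on top; about 120 g. Origin: centre of its underside, x and y square to its sides, z up.
- teacup: white round teacup without a handle, open and empty: 58 mm diameter (straight sides from 8 mm up), 72 mm high, wall 4 mm; about 160 g. Origin: centre of its underside, z up.
- noodle_tray_coaster (a point): round coaster of the tray with the round deep bowl (92 mm diameter, its rim 49 mm above the worktop; fixed). Point: centre of the coaster's top, 7 mm above the worktop; x along the tray to the dish's middle, 110 mm away; y across, z up. Black tray, red rim: 220 (x) by 120 mm, 12 mm high, fixed, its middle at x = 55 mm. Cork coaster 80 mm across, in the half nearer the robot.
- fish_tray_coaster (a point): round coaster of the tray with the low oblong white plate holding two pieces of fish (62 x 100 mm, top 19 mm above the worktop; fixed). Point: centre of the coaster's top, 7 mm above the worktop; x along the tray to the dish's middle, 110 mm away; y across, z up. Black tray, red rim: 220 (x) by 120 mm, 12 mm high, fixed, its middle at x = 55 mm. Cork coaster 80 mm across, in the half nearer the robot.
- bento_tray_coaster (a point): round coaster of the tray with the big square dark-wood lunch box with a brass band (90 x 90 mm, top 56 mm above the worktop; fixed). Point: centre of the coaster's top, 7 mm above the worktop; x along the tray to the dish's middle, 110 mm away; y across, z up. Black tray, red rim: 220 (x) by 120 mm, 12 mm high, fixed, its middle at x = 55 mm. Cork coaster 80 mm across, in the half nearer the robot.
- spare_tray_coaster (a point): round coaster, empty at the start, of the spare tray, which holds only a pair of chopsticks on a rest (top 17 mm above the worktop; fixed). Point: centre of the coaster's top, 7 mm above the worktop; x along the tray to the dish's middle, 110 mm away; y across, z up. Black tray, red rim: 220 (x) by 120 mm, 12 mm high, fixed, its middle at x = 55 mm. Cork coaster 80 mm across, in the half nearer the robot.
- soy_bottle: small amber soy bottle with a cap, 42 mm diameter, 95 mm high, standing loose between the two middle trays; to be left alone. Origin: centre of its underside.
Not all that is in view belongs to the job. Leave any blue or purple look-alike of the teacup alone.

How it is judged:
On the way:
1. one of the three stands released on the spare tray's coaster (within 25 mm of its centre) (((horizontal distance between shaker and spare_tray_coaster below 0.025 m and z of shaker in the frame of spare_tray_coaster between -0.006 and 0.006 m and angle between shaker's own z axis and vertical below 0.12 rad and linear speed of shaker below 0.02 m/s and contact force between shaker and the fingers below 0.3 N) or (horizontal distance between condiment_box and spare_tray_coaster below 0.025 m and z of condiment_box in the frame of spare_tray_coaster between -0.006 and 0.006 m and angle between condiment_box's own z axis and vertical below 0.12 rad and linear speed of condiment_box below 0.02 m/s and contact force between condiment_box and the fingers below 0.3 N) or (horizontal distance between teacup and spare_tray_coaster below 0.025 m and z of teacup in the frame of spare_tray_coaster between -0.006 and 0.006 m and angle between teacup's own z axis and vertical below 0.12 rad and linear speed of teacup below 0.02 m/s and contact force between teacup and the fingers below 0.3 N))), for 0.2 s.
At the end, for the whole second after the job is handed in: Shaker, condiment box and teacup each stand upright (within 0.12 rad), at rest and released on the coaster of the noodle, fish and lunch-box tray respectively, centre within 15 mm of the coaster's centre (horizontal distance between shaker and noodle_tray_coaster below 0.015 m and z of shaker in the frame of noodle_tray_coaster between -0.006 and 0.006 m and angle between each of shaker, condiment_box, teacup's own z axis and vertical below 0.12 rad and linear speed of each of shaker, condiment_box, teacup below 0.02 m/s and contact force between each of shaker, condiment_box, teacup and the fingers below 0.3 N and horizontal distance between condiment_box and fish_tray_coaster below 0.015 m and z of condiment_box in the frame of fish_tray_coaster between -0.006 and 0.006 m and horizontal distance between teacup and bento_tray_coaster below 0.015 m and z of teacup in the frame of bento_tray_coaster between -0.006 and 0.006 m); the robot touches nothing.
It fails at once if the soy bottle is shifted by more than 30 mm or tipped over (distance of soy_bottle from where it was at the start of the episode above 0.03 m or angle between soy_bottle's own z axis and vertical above 0.5 rad).
It also fails if it takes over 109 s, if anything falls off the work surface, if the arm or the gripper's body presses on something with over 40 N, if the wrist force passes 120 N, or if a joint passes its speed limit or range.

ROBOT

A 6-joint arm with a two-finger parallel gripper is mounted at the origin on the work surface. World frame = base frame: x ahead of the robot, y to its left, z up, the work surface at z = 0. Lengths are in m, angles in rad, forces in N, time in s.
With the tool pointing down it reaches from about 0.375 to 0.975 m from the base axis. Payload 3.8 kg.
Tool frame: the origin (TCP) lies midway between the tips of the shut fingers; the grasp point (between the pads) lies 19 mm behind it; z points along the fingers, y is the line along which they close (so a half turn about z gives the same grasp; the last joint's range is limited). The gripper opens to 85 mm and grips with 20 to 120 N. Pads are 22 mm wide; open, the fingers measure 114 mm over their backs; the gripper's body (76 mm by 85 mm) begins 54 mm behind the grasp point. The pads swing forward as they close: fully open they stand 13 mm farther back than shut.
Start: joints at [1.312, 0.264, 1.604, -0, 1.274, -0.037], TCP at [0.148, 0.658, 0.231] pointing down, gripper open.
Joint ranges: [-2.63, 2.63], [-0.94, 2.18], [0.31, 2.57], [-1.31, 4.45], [0, 2.66], [-2.55, 2.55]. Speed limits (rad/s): [2.57, 2.57, 3.14, 3.14, 3.14, 3.14].

INTERFACE

Orientations are given as a rotation vector (axis times angle).
In Python, from workcell import bot gives the robot as it stands.
- The arm moves only by the tool servo_tool, never from a script. Its argument "series" is a list of rows, each a list of 7 numbers: the shift along the world's x, y, z in units of 0.15 m (1.0 is 0.15 m), then the turn, a rotation vector about the world's x, y, z in units of 180 degrees (1.0 is 180 degrees), then the closure, from 0 (fully open) to 1 (shut). A call has 1 to 20 rows; each row is the pose to reach, as a shift and turn from the pose commanded when the call began, turning the shorter way round; what a row does not reach only later rows make up. A row lasts 1/10 s, in which the tool goes at most 50 mm and 8.59 degrees, less where a joint would pass 70% of its speed; a pose out of reach is approached as far as the arm can. A call with a number of a shift or a turn outside -1 to 1 is refused whole. A call with a gripper value outside its range is refused whole. The fingers move at their own pace and stop on an object; "newtons" is the grip in N (left out, the last holds). Time passes only in rows, so rows that repeat a pose let the fingers close. It gives the time, the measured TCP pose, the force, the opening and the grip force at its end, in the units of the state.
- bot.read_state(): the state, without advancing time (a new reading comes with each control period).
- bot.read_camera(name): name is "side" or "top" or "wrist"; returns the picture (400x640x3 uint8, red, green, blue); there is no depth.
- bot.camera_info(name): a dict with "vertical_fov" (degrees; the focal length in pixels is half the picture's height over the tangent of half this angle, whatever the lens; pixels are square), "cx", "cy" (the principal point, pixels), "dist" ([k1, k2, p1, p2, k3] as OpenCV has them; the pictures are not rectified), "R" (3x3) and "t" (3): a world point X has camera coordinates R X + t. Camera axes: x right, y down, z forward; pixel columns grow to the right and rows downward; lengths in m; the calibration is good to about 2 mm. A picture is of the moment at which its call begins: read the wrist's pose just before it. camera_info takes no time and is no camera call; for the wrist camera it gives the pose at the moment of the call.
- bot.finish_job(): hands the job in; it is judged then, once.
Trained networks look in the newest picture that a camera, given by its name, has taken for a name from the list of things; names that differ only in an ending like _2 or _b are one class to them, and where a whole thing is asked for, a point or a joint stands for the part that bears it (a point fixed in the world has none). Each returns a list of dicts, best first, with "score" (0 to 1); they miss things now and then, are a little off and sometimes report something else, mostly with a low value. They report only what shows in the picture. A call takes as long as a camera call. They do not tell look-alikes from the thing itself.
- bot.recognise(target, camera): "box" ([left, top, right, bottom] as shares, 0 to 1, of the picture: columns of its width, rows of its height, round what is visible of it).
- bot.trace(target, camera): "mask" (400x640 bool, what is visible of it) and "box" ([left, top, right, bottom] as shares, 0 to 1, of the picture: columns of its width, rows of its height, round what is visible of it).
- bot.mark_of(target, camera): "at" ([row, column] as shares, 0 to 1, of the picture: columns of its width, rows of its height: a listed point, or the origin of a listed thing).
The state is a dict: "time": time; "q": joint angles; "joint_vel": joint speeds; "joint_torque": joint torques, N m; "tool_pos": TCP position; "tcp_rot": TCP orientation; "wrist_force": force on the tool from outside, world axes, zero at the start; "torque": the same for the moment, N m; "width": opening from 0.0 (shut) to 1.0 (fully open); "grip_force": force on a finger pad.
Only numpy, scipy, OpenCV 4.12 (cv2) and the standard library are available. Lean on these libraries where they do the work, as an engineer would, in place of code of your own. Each camera call takes 0.05 s, during which the arm holds its last target. There are 200 camera calls.

## Working session

There is one attempt and no reset: what is moved stays moved. The work goes in short steps, Python scripts to look and compute and a tool call to move; the robot and the scene stay as the last step left them, time stands still between calls to the robot, and variables do not carry over. Pictures are saved under pics/ and viewed, at most 14 in all, crops included, and the job is handed in when it is done.

Besides the shell and the picture viewer there is one more tool, called after "Call:" by a JSON object that holds its "op" and its "data", one argument or row to a line. servo_tool: Moves the arm, as the interface text tells. Shifts and turns lie within -1 to 1; 1 stands for 0.15 m of shift or 180 degrees of turn. Its arguments: {"type":"object","properties":{"series":{"type":"array","items":{"type":"array","items":{"type":"number"}}},"newtons":{"type":"number"}},"required":["series"]}

```bash
mkdir -p pics; cat > h.py <<'E'
import numpy as np,cv2
from workcell import bot
def K(ci):
    f=200/np.tan(np.radians(ci["vertical_fov"])/2); return np.array([[f,0,ci["cx"]],[0,f,ci["cy"]],[0,0,1]])
def ray(cam,px,z):
    ci=bot.camera_info(cam);R=np.array(ci["R"]);t=np.array(ci["t"])
    n=cv2.undistortPoints(np.array([[px]],float),K(ci),np.array(ci["dist"],float))[0,0]
    d=R.T@np.array([n[0],n[1],1]);c=-R.T@t
    return c+d*(z-c[2])/d[2]
def proj(cam,X):
    ci=bot.camera_info(cam);R=np.array(ci["R"])
    return cv2.projectPoints(np.array(X,float).reshape(-1,1,3),cv2.Rodrigues(R)[0],np.array(ci["t"],float),K(ci),np.array(ci["dist"],float))[0][:,0]
E
python3 - <<'E'
from h import *
for c in("top","side"):
    im=bot.read_camera(c);cv2.imwrite(f"pics/{c}0.png",im[...,::-1])
    ci=bot.camera_info(c);print(c,-np.array(ci["R"]).T@ci["t"])
    for n,z in dict(shaker=0.007,condiment_box=.007,teacup=.007,noodle_tray_coaster=.007,fish_tray_coaster=.007,bento_tray_coaster=.007,spare_tray_coaster=.007,soy_bottle=0).items():
        for r in bot.mark_of(n,c)[:3]:
            p=[r["at"][1]*640,r["at"][0]*400];print(n,round(r["score"],2),np.round(p),np.round(ray(c,p,z),3))
print(bot.read_state())
E
```

```text
top [ 0.28310733 -0.08189509  1.05073852]
shaker 0.86 [255. 174.] [0.522 0.12  0.007]
shaker 0.53 [404. 200.] [ 0.446 -0.311  0.007]
condiment_box 0.77 [341. 196.] [ 0.458 -0.13   0.007]
teacup 0.94 [396. 249.] [ 0.307 -0.281  0.007]
teacup 0.91 [403. 203.] [ 0.438 -0.307  0.007]
teacup 0.84 [459. 206.] [ 0.428 -0.464  0.007]
noodle_tray_coaster 0.87 [403. 202.] [ 0.439 -0.307  0.007]
fish_tray_coaster 0.88 [252. 170.] [0.535 0.128 0.007]
fish_tray_coaster 0.22 [184. 184.] [0.494 0.325 0.007]
bento_tray_coaster 0.93 [343. 198.] [ 0.453 -0.137  0.007]
spare_tray_coaster 0.84 [182. 183.] [0.497 0.33  0.007]
soy_bottle 0.49 [296. 164.] [0.554 0.    0.   ]
side [ 0.34457674 -0.96961187  0.98556234]
shaker 0.94 [335. 160.] [0.524 0.103 0.007]
condiment_box 0.87 [327. 225.] [ 0.464 -0.142  0.007]
teacup 0.8 [327. 341.] [ 0.417 -0.471  0.007]
teacup 0.73 [274. 278.] [ 0.315 -0.29   0.007]
teacup 0.58 [327. 281.] [ 0.438 -0.317  0.007]
noodle_tray_coaster 0.84 [329. 279.] [ 0.443 -0.311  0.007]
noodle_tray_coaster 0.52 [353. 188.] [ 0.554 -0.019  0.007]
fish_tray_coaster 0.68 [334. 158.] [0.
[... 237 characters left out ...]
   ]
{'time': 0.9, 'q': array([ 1.31203060e+00,  2.63881112e-01,  1.60398181e+00, -3.35979254e-06,
        1.27369236e+00, -3.69115329e-02]), 'joint_vel': array([-3.32082045e-04,  7.71945822e-05,  3.95112362e-04, -2.24234477e-03,
        4.94252225e-04,  1.46261783e-05]), 'joint_torque': array([ 2.00847709e-03, -5.15028298e+01, -3.67742586e+01,  1.16036658e-04,
        4.47723587e-04, -1.08524722e-05]), 'tool_pos': array([0.14853848, 0.65846109, 0.2313023 ]), 'tcp_rot': array([3.47771018e-01, 3.12227564e+00, 5.73151319e-05]), 'wrist_force': array([-0.78350487, -0.32836665, -0.80782531]), 'torque': array([-0.03690105,  0.000991  ,  0.01947861]), 'grip_force': 0.0, 'width': 0.9988410018810726}
```

View pics/top0.png

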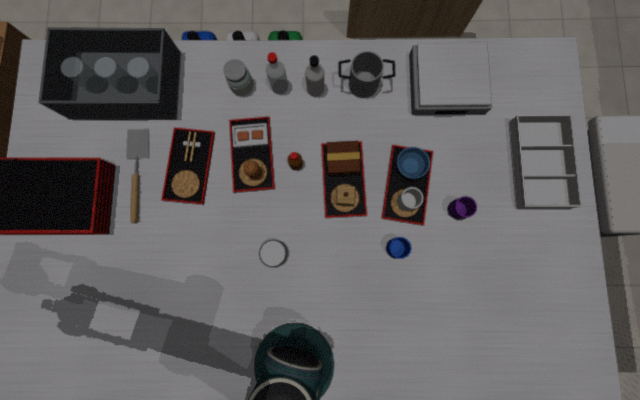

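View pics/side0.png

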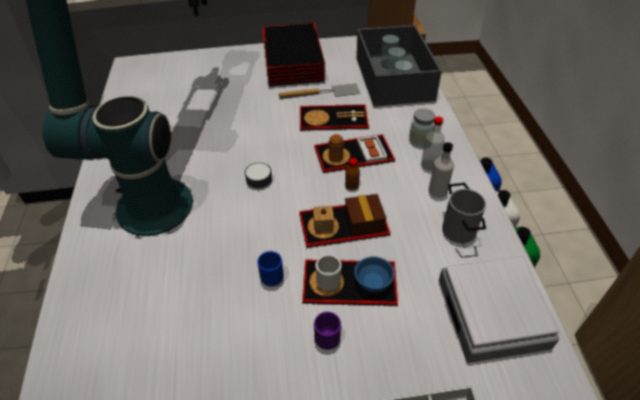

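The targets, with pixels in the top view:
- **Shaker:** (253,170), on the fish tray.
- **Condiment box:** (344,197), on the lunch-box tray.
- **White teacup:** (411,199), on the noodle tray.
- **Spare coaster:** (185,184), empty.
- **Could be mistaken for the teacup:** the blue cup (399,248), the purple cup (462,208) and the white disc (272,253). I'll leave all three alone.
- **Soy bottle:** (295,160).

Next I'll fit the trays and take one close crop.

```bash
cat > m.py <<'E'
from h import *
def ortho(cam,im,z,x0,y1,w,h,s):  # rows: x decreasing from x0 ; cols: y decreasing from y1 ; s px/m
    X=x0-np.arange(int(h*s))/s; Y=y1-np.arange(int(w*s))/s
    g=np.stack(np.meshgrid(X,Y,indexing='ij'),-1); P=np.dstack([g,np.full(g.shape[:2],z)])
    p=proj(cam,P).reshape(*g.shape[:2],2).astype(np.float32)
    return cv2.remap(im,p[...,0],p[...,1],cv2.INTER_CUBIC)
E
python3 - <<'E'
from m import *
for cam in("top","side"):
    im=cv2.imread(f"pics/{cam}0.png");s=1000
    o=ortho(cam,im,.012,.75,.45,.95,.45,s)
    if cam=="top": cv2.imwrite("pics/ortho.png",cv2.resize(o,(800,379)))
    i=o.astype(int);red=((i[...,2]>55)&(i[...,2]>2.2*i[...,1])&(i[...,2]>2.0*i[...,0])).astype(np.uint8)
    red=cv2.morphologyEx(red,cv2.MORPH_CLOSE,np.ones((5,5)))
    for c in cv2.findContours(red,cv2.RETR_EXTERNAL,cv2.CHAIN_APPROX_NONE)[0]:
        (u,v),(w,h),a=cv2.minAreaRect(c)
        if max(w,h)<150: continue
        if w<h: a-=90
        # long axis dir in image (cols,rows)
        d=np.array([np.cos(np.radians(a)),np.sin(np.radians(a))]); 
        if d[1]>0:d=-d
        L=np.array([-d[1],-d[0]]) # world x,y
        m=np.array([.75-v/s,.45-u/s]); print(cam,"mid",m.round(4),"size",round(w),round(h),"yaw",round(np.degrees(np.arctan2(L[1],L[0])),1),"coaster",(m-.055*L).round(4))
    for n in("shaker","condiment_box","teacup","soy_bottle"):
        bot.read_camera(cam) if n=="shaker" else 0
        for r in bot.trace(n,cam)[:3]:
            b=np.array(r["box"])*[640,400,640,400];print(n,round(r["score"],2),b.round(1))
            if cam=="top" and n!="soy_bottle":
                np.save(f"{n}_{int(b[0])}.npy",r["mask"])
im=cv2.imread("pics/top0.png")[120:220,150:450];cv2.imwrite("pics/crop.png",cv2.resize(im,None,fx=2.6,fy=2.6,interpolation=2))
E
```

```text
top mid [ 0.4921 -0.3195] size 118 217 yaw -9.7 coaster [ 0.4379 -0.3102]
top mid [ 0.5081 -0.1369] size 217 117 yaw 2.9 coaster [ 0.4531 -0.1397]
top mid [0.5492 0.3133] size 121 217 yaw -5.9 coaster [0.4945 0.319 ]
top mid [0.5834 0.1306] size 218 118 yaw 5.3 coaster [0.5286 0.1256]
shaker 0.73 [241.5 159.3 264.2 183.4]
condiment_box 0.75 [335.5 185.3 353.5 205.7]
teacup 0.95 [446.9 193.7 478.7 219. ]
teacup 0.77 [399.2 189.3 423.7 211.1]
teacup 0.71 [387.1 237.  412.3 255.6]
soy_bottle 0.47 [284.9 154.2 303.8 171.2]
side mid [ 0.4903 -0.3289] size 120 217 yaw -10.3 coaster [ 0.4362 -0.319 ]
side mid [ 0.5065 -0.1456] size 216 121 yaw 2.8 coaster [ 0.4516 -0.1483]
side mid [0.5481 0.3032] size 122 213 yaw -6.1 coaster [0.4934 0.3091]
side mid [0.5822 0.1138] size 215 135 yaw 5.1 coaster [0.5274 0.1089]
shaker 0.57 [331.  135.6 343.  165. ]
condiment_box 0.74 [317.  207.3 333.7 234.5]
teacup 0.94 [314.9 252.  342.8 290.1]
teacup 0.81 [254.6 249.8 283.4 282.7]
teacup 0.56 [316.2 313.1 342.3 349.6]
soy_bottle 0.72 [343.3 161.  359.4 191.2]
soy_bottle 0.61 [300.3 196.2 389.1 247.5]
```

View pics/crop.png

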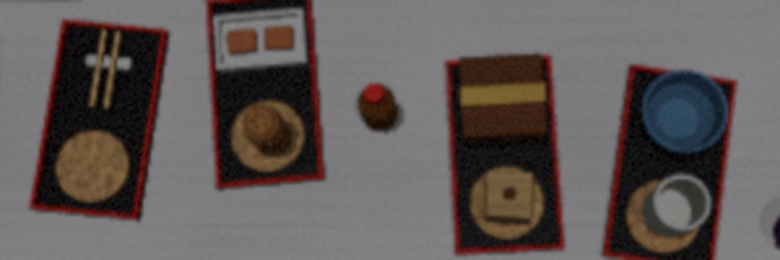

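The crop shows the shaker at crop (265,125), the box with its knob at (510,193) and the white cup at (683,203), all standing on coasters. The spare coaster at (92,165) is empty. The two cameras disagree by about 9 mm in y, so I'll settle it with the wrist camera while I approach.

Call:
{"op": "servo_tool", "data": {
  "series": [
    [0.667,-0.8,0.2,0,0,0.05,0],
    [0.667,-0.8,0.2,0,0,0.07,0],
    [0.667,-0.8,0.2,0,0,0.07,0],
    [0.667,-0.8,0.2,0,0,0.07,0]
  ]
}}

```text
time: 1.8
tool_pos: [0.2515, 0.5358, 0.263]
tcp_rot: [0.008, 3.139, 0.001]
wrist_force: [0.9, 0.9, 0.6]
width: 1.004
grip_force: 0.0
```

Call:
{"op": "servo_tool", "data": {
  "series": [
    [0.667,-0.8,0.2,0,0,0,0],
    [0.667,-0.8,0.2,0,0,0,0],
    [0.667,-0.8,0.2,0,0,0,0],
    [0.667,-0.8,0.2,0,0,0,0]
  ]
}}

```text
time: 2.2
tool_pos: [0.3515, 0.4161, 0.2929]
tcp_rot: [0.009, 3.139, 0.001]
wrist_force: [-0.5, -0.1, -0.1]
width: 1.002
grip_force: 0.0
```

Call:
{"op": "servo_tool", "data": {
  "series": [
    [0.667,-0.9,0.2,0,0,0,0],
    [0.667,-0.9,0.2,0,0,0,0],
    [0.667,-0.9,0.2,0,0,0,0],
    [0.667,-0.9,0.2,0,0,0,0],
    [0.667,-0.9,0.2,0,0,0,0],
    [0.667,-0.9,0.2,0,0,0,0]
  ]
}}

```text
time: 2.8
tool_pos: [0.4484, 0.2842, 0.321]
tcp_rot: [-0.004, -3.141, -0.001]
wrist_force: [0.4, -0.7, -0.3]
width: 1.0
grip_force: 0.0
```

```bash
python3 - <<'E'
from m import *
s=bot.read_state();print(s["time"],s["tool_pos"],s["tcp_rot"],s["q"])
ci=bot.camera_info("wrist");print(-np.array(ci["R"]).T@ci["t"],np.array(ci["R"]).round(2),ci["vertical_fov"])
im=bot.read_camera("wrist");cv2.imwrite("pics/w0.png",im[...,::-1])
for n in("shaker","fish_tray_coaster","spare_tray_coaster","soy_bottle"):
    for r in bot.mark_of(n,"wrist")[:2]:
        p=[r["at"][1]*640,r["at"][0]*400];print(n,round(r["score"],2),np.round(p),ray("wrist",p,.007 if n!="soy_bottle" else 0).round(4))
E
```

```text
2.8 [0.44841507 0.28417105 0.32102037] [-4.21769625e-03 -3.14078925e+00 -1.42642900e-03] [ 5.17149463e-01 -5.45847302e-02  1.79026762e+00  1.20177228e-03
  1.40615481e+00 -1.05115822e+00]
[0.37885915 0.28495388 0.46293272] [[ 0.    1.    0.  ]
 [ 0.96 -0.    0.27]
 [ 0.27  0.   -0.96]] 65.8192066327862
shaker 0.94 [211. 212.] [0.5216 0.121  0.007 ]
fish_tray_coaster 0.86 [215. 213.] [0.5234 0.1274 0.007 ]
spare_tray_coaster 0.92 [337. 196.] [0.4954 0.3162 0.007 ]
soy_bottle 0.85 [139. 227.] [ 0.5498 -0.002   0.    ]
```

View pics/w0.png

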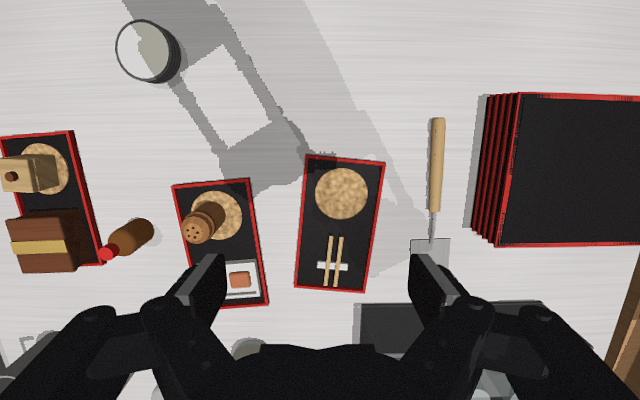

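The wrist view shows the shaker at (203,222), the soy bottle at (128,240), the free spare coaster at (341,193) and the box at left. It agrees with the top camera, so the side camera is the one that's off. I'll move over the fish tray for a closer look.

Call:
{"op": "servo_tool", "data": {
  "series": [
    [0,-1,-0.3,0,0,0,0],
    [0,-1,-0.3,0,0,0,0],
    [0,-1,-0.3,0,0,0,0],
    [0,-1,-0.3,0,0,0,0],
    [0,-1,-0.3,0,0,0,0],
    [0,-1,-0.3,0,0,0,0]
  ]
}}

```text
time: 3.65
tool_pos: [0.4489, 0.1346, 0.2769]
tcp_rot: [0.002, 3.141, 0.002]
wrist_force: [0.5, 0.5, 0.1]
width: 1.001
grip_force: 0.0
```

```bash
cat >> m.py <<'E'
def circ(pts,r):  # robust fixed-radius circle
    from scipy.optimize import least_squares
    c=pts.mean(0)
    return least_squares(lambda p:np.hypot(*(pts-p).T)-r,c,loss='soft_l1',f_scale=.002).x
def look(tag,x0,y1,w=.3,h=.3,names=()):
    im=bot.read_camera("wrist")[...,::-1].copy();cv2.imwrite(f"pics/{tag}.png",im);s=2000
    o=ortho("wrist",im,.012,x0,y1,w,h,s);i=o.astype(int)
    red=((i[...,2]>90)&(i[...,2]>2.5*i[...,1])&(i[...,2]>2.5*i[...,0])).astype(np.uint8)
    for c in cv2.findContours(cv2.morphologyEx(red,cv2.MORPH_CLOSE,np.ones((7,7))),0,1)[0]:
        (u,v),(a,b),g=cv2.minAreaRect(c)
        if max(a,b)>150:
            if a<b:g-=90
            d=np.array([np.cos(np.radians(g)),np.sin(np.radians(g))]);d=-d if d[1]>0 else d
            L=np.array([-d[1],-d[0]]);m=np.array([x0-v/s,y1-u/s])
            near=np.array([-1,0])
            P=np.c_[x0-c[:,0,1]/s,y1-c[:,0,0]/s]; N=np.array([-L[1],L[0]])
            t=P@L;n=P@N; e=t.min(); mid=(n.min()+n.max())/2
            print("tray",a/2,b/2,"yaw",np.degrees(np.arctan2(L[1],L[0])).round(1),"coaster via near edge",(L*(e+.055)+N*mid).round(4),"width",round(n.max()-n.min(),4))
    for n,z in names:
        for r in bot.mark_of(n,"wrist")[:2]:
            p=[r["at"][1]*640,r["at"][0]*400];print(n,round(r["score"],2),np.round(p),ray("wrist",p,z).round(4))
    return im
E
python3 - <<'E'
from m import *
s=bot.read_state();print(s["time"],s["tool_pos"])
im=look("w1",.65,.25,.25,.3,[("shaker",.007),("fish_tray_coaster",.007),("soy_bottle",0)])
for n in("shaker",):
    r=bot.trace(n,"wrist")[0];print(np.array(r["box"])*[640,400,640,400])
    m=r["mask"].astype(np.uint8);
    # model silhouette fit: project cylinder 44mm dia 0..56 + top
    th=np.linspace(0,2*np.pi,40)
    from scipy.optimize import minimize
    def sil(p):
        pts=[[p[0]+.022*np.cos(a),p[1]+.022*np.sin(a),z] for z in(.007,.063) for a in th]+[[p[0]+.012*np.cos(a),p[1]+.012*np.sin(a),.086] for a in th]
        h=cv2.convexHull(proj("wrist",pts).astype(np.float32)).astype(np.int32);q=np.zeros_like(m);cv2.fillPoly(q,[h],1);return q
    f=lambda p:-(sil(p)&m).sum()/(sil(p)|m).sum()
    z=minimize(f,[.522,.121],method="Nelder-Mead",options=dict(initial_simplex=[[.522,.121],[.53,.121],[.522,.128]]));print(z.x,z.fun)
E
```

```text
3.65 [0.4489476  0.13463808 0.27688034]
tray 184.2196807861328 118.04407501220703 yaw 5.2 coaster via near edge [0.5267 0.1277] width 0.118
shaker 0.87 [305. 223.] [0.5251 0.12   0.007 ]
fish_tray_coaster 0.87 [309. 221.] [0.5225 0.1251 0.007 ]
soy_bottle 0.67 [223. 239.] [ 0.5527 -0.0016  0.    ]
[289.024 207.68  325.504 255.6  ]
[0.462    0.162125] 0.0<stdin>:13: RuntimeWarning: overflow encountered in scalar negative
```

View pics/w1.png

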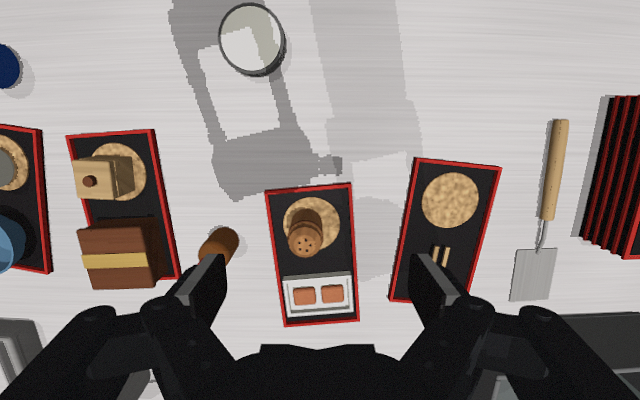

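```bash
cat >> m.py <<'E'
from scipy.optimize import minimize
def coaster(im,c,cam="wrist",z=.007,r=.04):
    c=np.array(c,float);g=cv2.GaussianBlur(im,(0,0),.7).max(-1).astype(float)
    for k in range(3):
        E=[]
        for a in np.linspace(0,2*np.pi,180,endpoint=False):
            rr=np.arange(.028,.052,.0005);P=np.c_[c[0]+rr*np.cos(a),c[1]+rr*np.sin(a),np.full(len(rr),z)]
            p=proj(cam,P).astype(np.float32);v=cv2.remap(g,p[None,:,0],p[None,:,1],cv2.INTER_LINEAR)[0]
            d=v[:-4]-v[4:];j=d.argmax()
            if d[j]>40 and v[min(j+6,len(v)-1)]<70: E.append(P[j+2,:2])
        if len(E)<20: return c,len(E),0
        E=np.array(E);c=circ(E,r)
    res=np.abs(np.hypot(*(E-c).T)-r);return c,len(E),np.median(res)
def shape(n,p):
    th=np.linspace(0,2*np.pi,40)
    ring=lambda r,z:[[p[0]+r*np.cos(a),p[1]+r*np.sin(a),z] for a in th]
    if n=="shaker":return ring(.022,.007)+ring(.022,.063)+ring(.012,.086)
    if n=="teacup":return ring(.025,.007)+ring(.029,.015)+ring(.029,.079)
    c,s=np.cos(p[2]),np.sin(p[2])
    return [[p[0]+.024*(c*a-s*b),p[1]+.024*(s*a+c*b),z] for a in(-1,1) for b in(-1,1) for z in(.007,.058)]+[[p[0]+.007*np.cos(a),p[1]+.007*np.sin(a),.067] for a in th[::3]]
def sfit(n,m,p0,cam="wrist"):
    m=m.astype(bool);K4=4
    M=cv2.resize(m.astype(np.uint8),None,fx=K4,fy=K4,interpolation=cv2.INTER_LINEAR)>0
    def f(p):
        h=cv2.convexHull(((proj(cam,shape(n,p))+.5)*K4).astype(np.float32)).astype(np.int32)
        q=np.zeros(M.shape,np.uint8);cv2.fillPoly(q,[h],1);q=q>0
        return -float((q&M).sum())/float((q|M).sum())
    p0=np.array(p0,float);S=[p0]+[p0+d for d in np.diag([.006,.006,.15][:len(p0)])]
    z=minimize(f,p0,method="Nelder-Mead",options=dict(initial_simplex=S,xatol=1e-4,fatol=1e-4));return z.x.round(4),round(z.fun,3)
E
python3 - <<'E'
from m import *
im=cv2.imread("pics/w1.png")
print("fish",coaster(im,(.526,.127)),"spare",coaster(im,(.495,.318)),"bento",coaster(im,(.453,-.139)))
bot.read_camera("wrist")
print("shaker",sfit("shaker",bot.trace("shaker","wrist")[0]["mask"],[.523,.121]))
m=bot.trace("condiment_box","wrist")[0]["mask"]
for y in(-.3,0,.3,.6):print("box",sfit("condiment_box",m,[.455,-.135,y]))
E
```

```text
fish (array([0.52756979, 0.12717277]), 163, np.float64(0.0005022931377092615)) spare (array([0.49228671, 0.32103541]), 180, np.float64(1.7001936159850156e-05)) bento (array([ 0.45170868, -0.13866871]), 147, np.float64(1.9596369729299457e-05))
shaker (array([0.5252, 0.1195]), np.float64(-0.926))
box (array([ 0.4508, -0.1396,  0.0164]), np.float64(-0.938))
box (array([ 0.451 , -0.1397,  0.002 ]), np.float64(-0.94))
box (array([ 0.4509, -0.1397,  0.0214]), np.float64(-0.939))
box (array([ 0.4506, -0.1395,  0.0123]), np.float64(-0.939))
```

Call:
{"op": "servo_tool", "data": {
  "series": [
    [0.51,-0.09,-0.2,0,0,0,0],
    [0.51,-0.09,-0.5,0,0,0,0],
    [0.51,-0.09,-0.84,0,0,0,0],
    [0.51,-0.09,-0.84,0,0,0,0],
    [0.51,-0.09,-0.84,0,0,0,0],
    [0.51,-0.09,-0.84,0,0,0,0]
  ]
}}

```text
time: 4.65
tool_pos: [0.5257, 0.1203, 0.1518]
tcp_rot: [0.002, 3.14, 0.001]
wrist_force: [0.7, -0.3, 0.2]
width: 1.003
grip_force: 0.0
```

Call:
{"op": "servo_tool", "data": {
  "newtons": 40,
  "series": [
    [0,0,-0.25,0,0,0,0],
    [0,0,-0.5,0,0,0,0],
    [0,0,-0.7,0,0,0,0],
    [0,0,-0.8,0,0,0,0],
    [0,0,-0.8,0,0,0,0],
    [0,0,-0.8,0,0,0,0],
    [0,0,-0.8,0,0,0,1],
    [0,0,-0.8,0,0,0,1],
    [0,0,-0.8,0,0,0,1],
    [0,0,-0.8,0,0,0,1],
    [0,0,-0.8,0,0,0,1],
    [0,0,-0.8,0,0,0,1],
    [0,0,-0.8,0,0,0,1],
    [0,0,-0.8,0,0,0,1]
  ]
}}

```text
time: 6.05
tool_pos: [0.5264, 0.1202, 0.0319]
tcp_rot: [0.003, 3.139, 0.001]
wrist_force: [-0.6, 0.1, 6.1]
width: 0.503
grip_force: 40.9
```

Call:
{"op": "servo_tool", "data": {
  "series": [
    [0,0,0.3,0,0,0,1],
    [0,0,0.7,0,0,0,1],
    [0,0.2,0.7,0,0,0,1],
    [0,0.45,0.7,0,0,0,1],
    [0,0.67,0.7,0,0,0,1]
  ]
}}

```text
time: 6.55
tool_pos: [0.5258, 0.2217, 0.1368]
tcp_rot: [0.005, 3.139, 0.002]
wrist_force: [0.1, -0.3, -0.6]
width: 0.503
grip_force: 41.2
```

Call:
{"op": "servo_tool", "data": {
  "series": [
    [-0.1,0.3,0,0,0,0,1],
    [-0.18,0.55,0,0,0,0,1],
    [-0.22,0.67,0,0,0,0,1],
    [-0.22,0.67,0,0,0,0,1],
    [-0.22,0.67,0,0,0,0,1],
    [-0.22,0.67,-0.25,0,0,0,1],
    [-0.22,0.67,-0.45,0,0,0,1],
    [-0.22,0.67,-0.6,0,0,0,1],
    [-0.22,0.67,-0.69,0,0,0,1],
    [-0.22,0.67,-0.69,0,0,0,1],
    [-0.22,0.67,-0.69,0,0,0,1],
    [-0.22,0.67,-0.69,0,0,0,0.4],
    [-0.22,0.67,-0.69,0,0,0,0],
    [-0.22,0.67,-0.69,0,0,0,0],
    [-0.22,0.67,-0.69,0,0,0,0],
    [-0.22,0.67,-0.69,0,0,0,0],
    [-0.22,0.67,-0.69,0,0,0,0],
    [-0.22,0.67,-0.69,0,0,0,0]
  ]
}}

```text
time: 8.35
tool_pos: [0.4921, 0.321, 0.0318]
tcp_rot: [0.003, 3.142, -0.0]
wrist_force: [0.1, -0.4, -0.4]
width: 1.001
grip_force: 0.0
```

Call:
{"op": "servo_tool", "data": {
  "series": [
    [0,0,0.2,0,0,0,0],
    [0,0,0.5,0,0,0,0],
    [0,0,0.85,0,0,0,0],
    [-0.3,0,1,0,0,0,0],
    [-0.5,-0.3,1,0,0,0,0],
    [-0.5,-0.6,1,0,0,0,0],
    [-0.5,-0.6,1,0,0,0,0]
  ]
}}

```text
time: 9.05
tool_pos: [0.4154, 0.227, 0.1816]
tcp_rot: [-0.006, -3.141, 0.004]
wrist_force: [-0.5, -0.4, 0.2]
width: 1.002
grip_force: 0.0
```

```bash
python3 - <<'E'
from m import *
s=bot.read_state();print(s["tool_pos"])
im=bot.read_camera("wrist")[...,::-1].copy();cv2.imwrite("pics/w2.png",im)
print(sfit("shaker",bot.trace("shaker","wrist")[0]["mask"],[.492,.321]),coaster(im,(.4923,.321)),"fish",coaster(im,(.5276,.1272)))
E
```

```text
[0.41541064 0.22702933 0.18160884]
(array([0.4933, 0.3244]), np.float64(-0.524)) (array([0.49507566, 0.32539401]), 138, np.float64(2.7883923002652855e-05)) fish (array([0.52926724, 0.13168051]), 118, np.float64(2.314097288952724e-05))
```

View pics/w2.png

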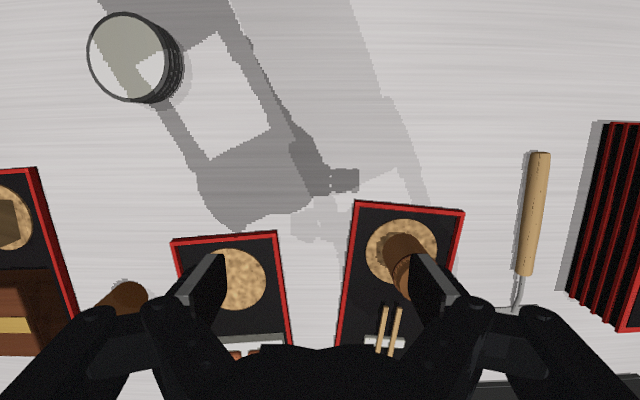

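The picture shows the shaker upright on the spare coaster, near (405,245), and the fish coaster now free at (235,278). Next I'll take the box.

Call:
{"op": "servo_tool", "data": {
  "series": [
    [0.03,-0.33,0,0,0,0,0],
    [0.075,-0.65,0,0,0,0,0],
    [0.075,-0.823,0,0,0,0,0]
  ]
}}

```text
time: 9.45
tool_pos: [0.4295, 0.1063, 0.182]
tcp_rot: [0.002, 3.141, -0.001]
wrist_force: [-0.5, 0.1, -1.1]
width: 0.998
grip_force: 0.0
```

Call:
{"op": "servo_tool", "data": {
  "series": [
    [0.03,-0.33,0,0,0,0,0],
    [0.075,-0.65,0,0,0,0,0],
    [0.075,-0.823,0,0,0,0,0]
  ]
}}

```text
time: 9.75
tool_pos: [0.4413, -0.018, 0.1822]
tcp_rot: [0.004, 3.14, -0.001]
wrist_force: [0.3, 1.1, 0.4]
width: 1.001
grip_force: 0.0
```

Call:
{"op": "servo_tool", "data": {
  "series": [
    [0.03,-0.33,0,0,0,0,0],
    [0.075,-0.6,-0.1,0,0,0,0],
    [0.075,-0.75,-0.2,0,0,0,0],
    [0.075,-0.823,-0.2,0,0,0,0],
    [0.075,-0.823,-0.2,0,0,0,0],
    [0.075,-0.823,-0.2,0,0,0,0],
    [0.075,-0.823,-0.2,0,0,0,0]
  ]
}}

```text
time: 10.45
tool_pos: [0.4516, -0.1383, 0.1525]
tcp_rot: [0.001, 3.14, 0.0]
wrist_force: [-0.4, 0.1, 0.5]
width: 1.001
grip_force: 0.0
```

Call:
{"op": "servo_tool", "data": {
  "series": [
    [0,0,-0.2,0,0,0,0],
    [0,0,-0.4,0,0,0,0],
    [0,0,-0.6,0,0,0,0],
    [0,0,-0.75,0,0,0,0],
    [0,0,-0.853,0,0,0,0],
    [0,0,-0.853,0,0,0,0],
    [0,0,-0.853,0,0,0,0],
    [0,0,-0.853,0,0,0,1],
    [0,0,-0.853,0,0,0,1],
    [0,0,-0.853,0,0,0,1],
    [0,0,-0.853,0,0,0,1],
    [0,0,-0.853,0,0,0,1],
    [0,0,-0.853,0,0,0,1],
    [0,0,-0.853,0,0,0,1],
    [0,0,-0.853,0,0,0,1]
  ]
}}

```text
time: 11.95
tool_pos: [0.4522, -0.1398, 0.0253]
tcp_rot: [0.003, 3.139, -0.001]
wrist_force: [-0.7, 1.0, 6.3]
width: 0.566
grip_force: 41.2
```

Call:
{"op": "servo_tool", "data": {
  "series": [
    [0,0,0.3,0,0,0,1],
    [0,0,0.6,0,0,0,1],
    [0,0,0.9,0,0,0,1],
    [0,0.1,0.9,0,0,0,1],
    [0.1,0.35,0.9,0,0,0,1],
    [0.2,0.65,0.9,0,0,0,1],
    [0.25,0.9,0.9,0,0,0,1]
  ]
}}

```text
time: 12.65
tool_pos: [0.4892, -0.0029, 0.1595]
tcp_rot: [0.005, 3.14, 0.001]
wrist_force: [-0.4, -0.1, -1.9]
width: 0.561
grip_force: 41.9
```

Call:
{"op": "servo_tool", "data": {
  "series": [
    [0.1,0.3,0,0,0,0,1],
    [0.18,0.6,0,0,0,0,1],
    [0.25,0.8,0,0,0,0,1],
    [0.263,0.88,0,0,0,0,1],
    [0.263,0.88,0,0,0,0,1],
    [0.263,0.88,-0.25,0,0,0,1],
    [0.263,0.88,-0.5,0,0,0,1],
    [0.263,0.88,-0.7,0,0,0,1],
    [0.263,0.88,-0.83,0,0,0,1],
    [0.263,0.88,-0.89,0,0,0,1],
    [0.263,0.88,-0.89,0,0,0,1],
    [0.263,0.88,-0.89,0,0,0,1],
    [0.263,0.88,-0.89,0,0,0,0.4],
    [0.263,0.88,-0.89,0,0,0,0],
    [0.263,0.88,-0.89,0,0,0,0],
    [0.263,0.88,-0.89,0,0,0,0],
    [0.263,0.88,-0.89,0,0,0,0]
  ]
}}

```text
time: 14.35
tool_pos: [0.5279, 0.1277, 0.0255]
tcp_rot: [0.003, 3.141, 0.0]
wrist_force: [0.3, 0.1, -0.3]
width: 0.996
grip_force: 0.0
```

Call:
{"op": "servo_tool", "data": {
  "series": [
    [0,0,0.15,0,0,0,0],
    [0,0,0.4,0,0,0,0],
    [0,0,0.7,0,0,0,0],
    [-0.3,0,1,0,0,0,0],
    [-0.6,0,1,0,0,0,0],
    [-0.9,0,1,0,0,0,0],
    [-1,0,1,0,0,0,0],
    [-1,0,1,0,0,0,0],
    [-1,0,1,0,0,0,0],
    [-1,0,1,0,0,0,0]
  ]
}}

```text
time: 15.35
tool_pos: [0.3791, 0.1278, 0.1757]
tcp_rot: [0.003, 3.141, 0.0]
wrist_force: [0.0, -1.0, 0.4]
width: 1.002
grip_force: 0.0
```

```bash
python3 - <<'E'
from m import *
s=bot.read_state();print(s["tool_pos"])
bot.read_camera("wrist");im=bot.read_camera("wrist")[...,::-1].copy();cv2.imwrite("pics/w3.png",im)
r=bot.trace("condiment_box","wrist")
for q in r[:2]:print(q["score"],np.array(q["box"])*[640,400,640,400])
print(sfit("condiment_box",r[0]["mask"],[.527,.128,0]),"fish",coaster(im,(.5276,.1272)),"bento",coaster(im,(.4515,-.138)),"spare",coaster(im,(.4923,.321)))
E
```

```text
[0.37914227 0.1277616  0.17571589]
0.81 [289.088 290.4   340.928 351.52 ]
(array([ 0.5259,  0.1273, -0.0023]), np.float64(-0.788)) fish (array([0.52608759, 0.12724585]), 152, np.float64(2.0980846907360517e-05)) bento (array([ 0.45034522, -0.13838347]), 180, np.float64(5.067085972532137e-06)) spare (array([0.4920126 , 0.32078779]), 92, np.float64(3.520921373599897e-05))
```

View pics/w3.png

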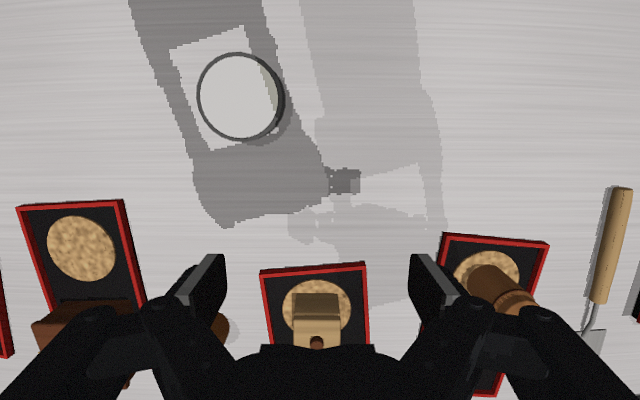

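The picture shows the box centred on the fish coaster at (316,310), the empty bento coaster at (81,248) and the shaker upright on the spare coaster at right. Next I'll look at the teacup.

Call:
{"op": "servo_tool", "data": {
  "series": [
    [0.1,-0.33,0.2,0,0,0,0],
    [0.15,-0.65,0.4,0,0,0,0],
    [0.15,-0.95,0.5,0,0,0,0]
  ]
}}

```text
time: 15.8
tool_pos: [0.4015, -0.0032, 0.2469]
tcp_rot: [-0.0, 3.14, -0.0]
wrist_force: [1.2, -0.1, 0.4]
width: 1.001
grip_force: 0.0
```

Call:
{"op": "servo_tool", "data": {
  "series": [
    [0,-0.33,0,0,0,0,0],
    [0,-0.65,0,0,0,0,0],
    [0,-0.95,0,0,0,0,0]
  ]
}}

```text
time: 16.1
tool_pos: [0.4001, -0.1472, 0.2455]
tcp_rot: [0.004, 3.141, -0.001]
wrist_force: [-0.1, 0.2, -0.3]
width: 1.001
grip_force: 0.0
```

Call:
{"op": "servo_tool", "data": {
  "series": [
    [0,-0.33,0,0,0,0,0],
    [0,-0.65,0,0,0,0,0],
    [0,-0.95,0,0,0,0,0],
    [0,-0.95,0,0,0,0,0],
    [0,-0.95,0,0,0,0,0],
    [0,-0.95,0,0,0,0,0]
  ]
}}

```text
time: 16.7
tool_pos: [0.3998, -0.2865, 0.2446]
tcp_rot: [-0.003, -3.141, -0.002]
wrist_force: [0.9, -0.3, 0.5]
width: 1.001
grip_force: 0.0
```

```bash
python3 - <<'E'
from m import *
s=bot.read_state();print(s["tool_pos"],s["q"])
bot.read_camera("wrist");im=bot.read_camera("wrist")[...,::-1].copy();cv2.imwrite("pics/w4.png",im)
for q in bot.trace("teacup","wrist")[:4]:
    b=np.array(q["box"])*[640,400,640,400];print(q["score"],b.round(),im[q["mask"]].mean(0).round())
    g=ray("wrist",[(b[0]+b[2])/2,(b[1]+b[3])/2],.04)[:2];print(sfit("teacup",q["mask"],g))
print("noodle",coaster(im,(.4375,-.309)),"bento",coaster(im,(.4515,-.138)))
E
```

```text
[ 0.39980502 -0.28651609  0.24464088] [-6.72753269e-01 -9.50754370e-02  1.96677139e+00  4.46638066e-04
  1.27136152e+00 -2.24185224e+00]
0.66 [260. 185. 314. 247.] [124. 132. 134.]
(array([ 0.4391, -0.3153]), np.float64(-0.926))
0.65 [290.  64. 351. 128.] [150.  87.  52.]
(array([ 0.3096, -0.2807]), np.float64(-0.941))
noodle (array([ 0.43638042, -0.31115439]), 136, np.float64(3.1318998653179914e-05)) bento (array([ 0.4512497 , -0.13969252]), 180, np.float64(2.2898411639757366e-05))
```

View pics/w4.png

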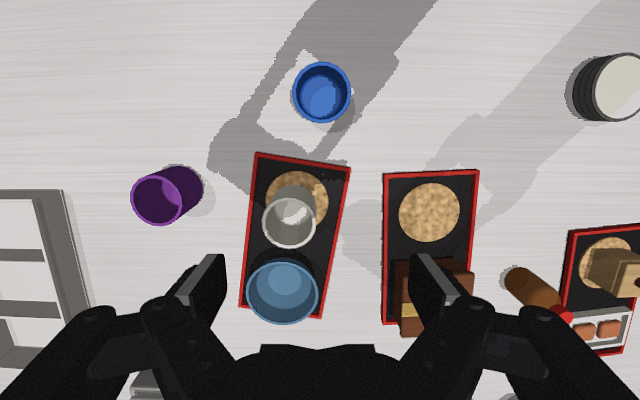

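The picture shows the white teacup at (290,220) on the noodle tray, with the blue cup at (322,92) and the purple one at (165,195) clear of it. The bento coaster at (429,212) is free. I'll grasp the cup.

Call:
{"op": "servo_tool", "data": {
  "series": [
    [0.1,-0.08,-0.2,0,0,0,0],
    [0.2,-0.15,-0.4,0,0,0,0],
    [0.27,-0.19,-0.6,0,0,0,0],
    [0.27,-0.19,-0.6,0,0,0,0],
    [0.27,-0.19,-0.6,0,0,0,0],
    [0.27,-0.19,-0.6,0,0,0,0]
  ]
}}

```text
time: 17.45
tool_pos: [0.441, -0.3155, 0.1571]
tcp_rot: [0.002, 3.14, -0.002]
wrist_force: [1.0, -0.2, 1.4]
width: 1.0
grip_force: 0.0
```

Call:
{"op": "servo_tool", "data": {
  "newtons": 40,
  "series": [
    [0,0,-0.2,0,0,0,0],
    [0,0,-0.4,0,0,0,0],
    [0,0,-0.6,0,0,0,0],
    [0,0,-0.75,0,0,0,0],
    [0,0,-0.83,0,0,0,0],
    [0,0,-0.83,0,0,0,0],
    [0,0,-0.83,0,0,0,0],
    [0,0,-0.83,0,0,0,1],
    [0,0,-0.83,0,0,0,1],
    [0,0,-0.83,0,0,0,1],
    [0,0,-0.83,0,0,0,1],
    [0,0,-0.83,0,0,0,1],
    [0,0,-0.83,0,0,0,1],
    [0,0,-0.83,0,0,0,1]
  ]
}}

```text
time: 18.85
tool_pos: [0.4415, -0.3165, 0.0327]
tcp_rot: [0.003, 3.139, -0.003]
wrist_force: [-0.9, 0.3, 6.6]
width: 0.679
grip_force: 42.7
```

Call:
{"op": "servo_tool", "data": {
  "series": [
    [0,0,0.3,0,0,0,1],
    [0,0,0.6,0,0,0,1],
    [0,0.2,0.6,0,0,0,1],
    [0,0.4,0.6,0,0,0,1],
    [0,0.6,0.6,0,0,0,1],
    [0,0.6,0.6,0,0,0,1],
    [0,0.6,0.6,0,0,0,1]
  ]
}}

```text
time: 19.55
tool_pos: [0.4403, -0.2252, 0.121]
tcp_rot: [0.0, 3.141, -0.001]
wrist_force: [0.7, -0.9, -2.1]
width: 0.681
grip_force: 44.2
```

Call:
{"op": "servo_tool", "data": {
  "series": [
    [0.07,0.25,0,0,0,0,1],
    [0.07,0.45,0,0,0,0,1],
    [0.07,0.58,0,0,0,0,1],
    [0.07,0.58,0,0,0,0,1],
    [0.07,0.58,0,0,0,0,1],
    [0.07,0.58,0,0,0,0,1]
  ]
}}

```text
time: 20.15
tool_pos: [0.4512, -0.1398, 0.1209]
tcp_rot: [0.004, 3.141, -0.001]
wrist_force: [0.5, -0.1, -1.7]
width: 0.677
grip_force: 44.4
```

Lower the cup, release it, then lift and go towards the shaker.

Call:
{"op": "servo_tool", "data": {
  "series": [
    [0.01,0,-0.2,0,0,0,1],
    [0.01,0,-0.4,0,0,0,1],
    [0.01,0,-0.52,0,0,0,1],
    [0.01,0,-0.58,0,0,0,1],
    [0.01,0,-0.58,0,0,0,1],
    [0.01,0,-0.58,0,0,0,1],
    [0.01,0,-0.58,0,0,0,0.3],
    [0.01,0,-0.58,0,0,0,0],
    [0.01,0,-0.58,0,0,0,0],
    [0.01,0,-0.58,0,0,0,0],
    [0.01,0,-0.58,0,0,0,0],
    [0.01,0,-0.4,0,0,0,0],
    [0.01,0,-0.1,0,0,0,0],
    [0.01,0,0.2,0,0,0,0],
    [-0.2,0,0.4,0,0,0,0],
    [-0.4,0.2,0.4,0,0,0,0],
    [-0.4,0.5,0.4,0,0,0,0],
    [-0.4,0.8,0.4,0,0,0,0],
    [-0.4,0.8,0.4,0,0,0,0]
  ]
}}

```text
time: 22.05
tool_pos: [0.3902, -0.0144, 0.1809]
tcp_rot: [-0.006, 3.141, 0.003]
wrist_force: [1.2, -1.1, -0.5]
width: 0.998
grip_force: 0.0
```

Call:
{"op": "servo_tool", "data": {
  "series": [
    [0,0.33,0,0,0,0,0],
    [0,0.65,0,0,0,0,0],
    [0,0.95,0.3,0,0,0,0],
    [0,0.95,0.3,0,0,0,0]
  ]
}}

```text
time: 22.45
tool_pos: [0.3924, 0.1265, 0.2287]
tcp_rot: [-0.002, 3.137, 0.003]
wrist_force: [0.5, 0.3, 0.8]
width: 1.001
grip_force: 0.0
```

Call:
{"op": "servo_tool", "data": {
  "series": [
    [0,0.33,0.3,0,0,0,0],
    [0,0.65,0.3,0,0,0,0],
    [0,0.95,0.3,0,0,0,0],
    [0,0.95,0.3,0,0,0,0],
    [0,0.95,0.3,0,0,0,0],
    [0,0.95,0.3,0,0,0,0],
    [0,0.95,0.3,0,0,0,0]
  ]
}}

```text
time: 23.15
tool_pos: [0.3909, 0.2646, 0.2701]
tcp_rot: [-0.006, -3.141, 0.002]
wrist_force: [0.2, -0.5, -0.5]
width: 1.0
grip_force: 0.0
```

```bash
python3 - <<'E'
from m import *
s=bot.read_state();print(s["tool_pos"],s["q"])
bot.read_camera("wrist");im=bot.read_camera("wrist")[...,::-1].copy();cv2.imwrite("pics/w5.png",im)
for n,g in(("shaker",[.492,.321]),("teacup",[.451,-.139]),("condiment_box",[.527,.128,0])):
  for q in bot.trace(n,"wrist")[:1]:
    b=np.array(q["box"])*[640,400,640,400];print(n,q["score"],b.round(),sfit(n,q["mask"],g))
print("spare",coaster(im,(.492,.321)),"bento",coaster(im,(.4515,-.138)))
E
```

```text
[0.39094132 0.26460642 0.27013202] [ 5.42727698e-01 -1.50486476e-01  1.96899472e+00 -6.74977725e-04
  1.32420307e+00 -1.02406724e+00]
shaker 0.55 [342. 227. 383. 277.] (array([0.4933, 0.3216]), np.float64(-0.947))
condiment_box 0.64 [199. 250. 239. 298.] (array([ 0.5264,  0.1312, -0.0909]), np.float64(-0.331))
spare (array([0.49316507, 0.32270971]), 148, np.float64(0.0004280122137239502)) bento (array([ 0.45163366, -0.13726198]), 130, np.float64(2.610676796289263e-05))
```

View pics/w5.png

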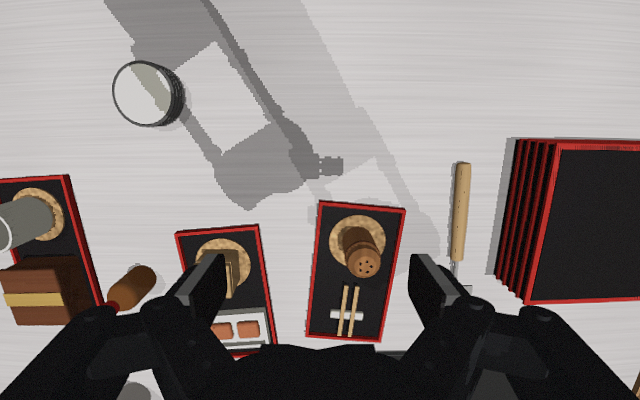

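The picture shows the shaker upright on the spare coaster at (360,245), the cup on the bento tray at far left and the box on the fish tray. I'll grasp the shaker.

Call:
{"op": "servo_tool", "data": {
  "series": [
    [0.3,0.15,-0.2,0,0,0,0],
    [0.5,0.3,-0.4,0,0,0,0],
    [0.684,0.378,-0.6,0,0,0,0],
    [0.684,0.378,-0.8,0,0,0,0],
    [0.684,0.378,-0.8,0,0,0,0],
    [0.684,0.378,-0.8,0,0,0,0],
    [0.684,0.378,-0.8,0,0,0,0]
  ]
}}

```text
time: 24.1
tool_pos: [0.4942, 0.3235, 0.153]
tcp_rot: [0.003, 3.139, 0.003]
wrist_force: [0.2, -0.0, 1.0]
width: 0.997
grip_force: 0.0
```

Call:
{"op": "servo_tool", "data": {
  "newtons": 40,
  "series": [
    [0,0,-0.2,0,0,0,0],
    [0,0,-0.4,0,0,0,0],
    [0,0,-0.6,0,0,0,0],
    [0,0,-0.72,0,0,0,0],
    [0,0,-0.79,0,0,0,0],
    [0,0,-0.79,0,0,0,0],
    [0,0,-0.79,0,0,0,0],
    [0,0,-0.79,0,0,0,1],
    [0,0,-0.79,0,0,0,1],
    [0,0,-0.79,0,0,0,1],
    [0,0,-0.79,0,0,0,1],
    [0,0,-0.79,0,0,0,1],
    [0,0,-0.79,0,0,0,1],
    [0,0,-0.79,0,0,0,1],
    [0,0,-0.79,0,0,0,1]
  ]
}}

```text
time: 25.6
tool_pos: [0.4943, 0.3236, 0.0335]
tcp_rot: [0.003, 3.14, 0.001]
wrist_force: [-1.2, -0.5, 5.8]
width: 0.501
grip_force: 41.1
```

Call:
{"op": "servo_tool", "data": {
  "series": [
    [0,0,0.3,0,0,0,1],
    [0,0,0.6,0,0,0,1],
    [0,0,0.9,0,0,0,1],
    [0,-0.1,1,0,0,0,1],
    [-0.03,-0.3,1,0,0,0,1],
    [-0.08,-0.6,1,0,0,0,1],
    [-0.08,-0.85,1,0,0,0,1]
  ]
}}

```text
time: 26.3
tool_pos: [0.4795, 0.1935, 0.181]
tcp_rot: [-0.001, -3.139, 0.002]
wrist_force: [-0.4, -0.2, -1.1]
width: 0.505
grip_force: 41.2
```

Call:
{"op": "servo_tool", "data": {
  "series": [
    [-0.02,-0.27,0,0,0,0,1],
    [-0.05,-0.54,0,0,0,0,1],
    [-0.08,-0.85,0,0,0,0,1]
  ]
}}

```text
time: 26.6
tool_pos: [0.4681, 0.0665, 0.1811]
tcp_rot: [-0.002, -3.14, 0.0]
wrist_force: [0.7, -0.1, -1.6]
width: 0.5
grip_force: 41.2
```

Call:
{"op": "servo_tool", "data": {
  "series": [
    [-0.02,-0.27,0,0,0,0,1],
    [-0.05,-0.54,0,0,0,0,1],
    [-0.08,-0.85,0,0,0,0,1]
  ]
}}

```text
time: 26.9
tool_pos: [0.4559, -0.0608, 0.1811]
tcp_rot: [-0.002, -3.14, -0.001]
wrist_force: [0.3, 0.0, -1.0]
width: 0.503
grip_force: 41.2
```

Call:
{"op": "servo_tool", "data": {
  "series": [
    [-0.02,-0.27,0,0,0,0,1],
    [-0.05,-0.54,0,0,0,0,1],
    [-0.08,-0.85,0,0,0,0,1],
    [-0.08,-0.85,0,0,0,0,1],
    [-0.08,-0.85,0,0,0,0,1]
  ]
}}

```text
time: 27.4
tool_pos: [0.4441, -0.1877, 0.1811]
tcp_rot: [-0.008, -3.14, -0.002]
wrist_force: [-0.4, -0.0, -1.1]
width: 0.501
grip_force: 41.2
```

Call:
{"op": "servo_tool", "data": {
  "series": [
    [-0.01,-0.3,0,0,0,0,1],
    [-0.03,-0.55,0,0,0,0,1],
    [-0.044,-0.75,0,0,0,0,1],
    [-0.044,-0.822,0,0,0,0,1],
    [-0.044,-0.822,-0.25,0,0,0,1],
    [-0.044,-0.822,-0.5,0,0,0,1],
    [-0.044,-0.822,-0.6,0,0,0,1],
    [-0.044,-0.822,-0.6,0,0,0,1],
    [-0.044,-0.822,-0.6,0,0,0,1]
  ]
}}

```text
time: 28.3
tool_pos: [0.4395, -0.3096, 0.0929]
tcp_rot: [0.001, 3.141, -0.0]
wrist_force: [0.2, 0.2, -0.4]
width: 0.505
grip_force: 41.4
```

Call:
{"op": "servo_tool", "data": {
  "series": [
    [-0.01,-0.01,-0.2,0,0,0,1],
    [-0.01,-0.01,-0.33,0,0,0,1],
    [-0.01,-0.01,-0.39,0,0,0,1],
    [-0.01,-0.01,-0.39,0,0,0,1],
    [-0.01,-0.01,-0.39,0,0,0,1],
    [-0.01,-0.01,-0.39,0,0,0,0.4],
    [-0.01,-0.01,-0.39,0,0,0,0],
    [-0.01,-0.01,-0.39,0,0,0,0],
    [-0.01,-0.01,-0.39,0,0,0,0],
    [-0.01,-0.01,-0.39,0,0,0,0],
    [-0.01,-0.01,-0.2,0,0,0,0],
    [-0.01,-0.01,0.1,0,0,0,0],
    [-0.01,-0.01,0.4,0,0,0,0],
    [-0.2,0.1,0.7,0,0,0,0],
    [-0.3,0.35,1,0,0,0,0],
    [-0.3,0.6,1,0,0,0,0],
    [-0.3,0.6,1,0,0,0,0],
    [-0.3,0.6,1,0,0,0,0],
    [-0.3,0.6,1,0,0,0,0]
  ]
}}

```text
time: 30.2
tool_pos: [0.3936, -0.2205, 0.2415]
tcp_rot: [-0.003, -3.141, -0.0]
wrist_force: [1.7, 0.1, -0.3]
width: 1.001
grip_force: 0.0
```

```bash
python3 - <<'E'
from m import *
s=bot.read_state();print(s["time"],s["tool_pos"],s["grip_force"])
bot.read_camera("wrist");im=bot.read_camera("wrist")[...,::-1].copy();cv2.imwrite("pics/w6.png",im)
for n,g in(("shaker",[.437,-.311]),("teacup",[.451,-.139]),("condiment_box",[.527,.128,0])):
  for q in bot.trace(n,"wrist")[:2]:
    b=np.array(q["box"])*[640,400,640,400];print(n,q["score"],b.round(),sfit(n,q["mask"],g))
print("noodle",coaster(im,(.437,-.311)),"bento",coaster(im,(.4515,-.138)),"fish",coaster(im,(.527,.128)))
E
```

```text
30.2 [ 0.39356413 -0.22046914  0.24145433] 0.0
shaker 0.89 [212. 191. 265. 244.] (array([ 0.4367, -0.3125]), np.float64(-0.927))
teacup 0.87 [ 71. 171. 152. 234.] (array([ 0.451, -0.139]), np.float64(-0.0))
teacup 0.7 [357. 198. 420. 266.] (array([ 0.4508, -0.139 ]), np.float64(-0.976))
condiment_box 0.77 [546. 254. 616. 304.] (array([ 0.5274,  0.1264, -0.0833]), np.float64(-0.948))
noodle (array([ 0.43601777, -0.31120191]), 158, np.float64(0.0004810389222726953)) bento (array([ 0.45133838, -0.13967408]), 135, np.float64(1.5550031886843452e-05)) fish (array([0.52717846, 0.12647457]), 117, np.float64(6.951242366853849e-06))
```

View pics/w6.png

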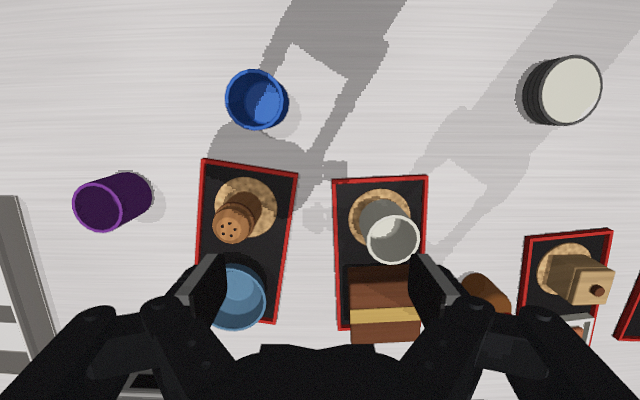

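The picture shows all three upright on their own coasters: shaker (240,215), cup (388,228) and box (572,275). Each measures within about 2 mm of its coaster's centre, the gripper is clear, and I'm handing the job in.

```bash
python3 -c "
from workcell import bot
print(bot.finish_job())"
```

```text
the job is handed in; nothing more can be done
None
```

I handed the job in at about 30 s of the 109 s allowed: the shaker (parked on the spare tray first), condiment box and teacup stand upright within about 2 mm of the centres of the noodle, fish and lunch-box coasters by the wrist camera, the spare coaster should be empty again, and I never touched the soy bottle; no verdict came back.

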